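# Load the keyed filter cartridges into the magazine and close its dust cover

### The arm

A 6-joint arm with a two-finger parallel gripper is mounted at the origin on a cart in front of the work surface, level with it; the furniture and walls round the work are solid. World frame = base frame: x ahead of the robot, y to its left, z up, the work surface at z = 0. Lengths are in m, angles in rad, forces in N, time in s.
With the tool pointing down it reaches from about 0.375 to 0.9 m from the base axis. Payload 3.1 kg.
Tool frame: the origin (TCP) lies midway between the tips of the shut fingers; the grasp point (between the pads) lies 19 mm behind it (manip.grasp_offset is the distance from the TCP to the grasp point, in m); z points along the fingers, y is the line along which they close (so a half turn about z gives the same grasp; the last joint's range is limited). The gripper opens to 85 mm and grips with 20 to 120 N. Pads are 22 mm wide; open, the fingers measure 114 mm over their backs; the gripper's body (76 mm by 85 mm) begins 54 mm behind the grasp point. The pads swing forward as they close: fully open they stand 13 mm farther back than shut.
Start: joints at [-1.454, 0.527, 1.433, -0, 1.181, -0.178], TCP at [0.182, -0.598, 0.231] pointing down, gripper open.
Joint ranges: [-3.08, 3.08], [-0.75, 2.2], [0.22, 2.44], [-1.43, 4.57], [0, 2.65], [-2.85, 2.85]. Speed limits (rad/s): [2.79, 2.79, 3.14, 3.14, 3.14, 3.14].

### API

Orientations are given as a unit quaternion [x, y, z, w].
In Python, from station import sensors, cams, order, manip gives the robot as it stands.
- The arm moves only by the tool move_arm, never from a script. Its argument "targets" is a list of rows, each an object of numbers: "dx", "dy", "dz": the shift along the world's x, y, z normalised to -1 to 1, where 1 is 25 mm; "rx", "ry", "rz": the turn, a rotation vector about the world's x, y, z normalised to -1 to 1, where 1 is 30 degrees. A call has exactly 10 rows; each row shifts and turns the commanded pose from where the row before left it; what a row does not reach is not made up. A row lasts 1/8 s, in which the tool goes at most 62.5 mm and 10.7 degrees, less where a joint would pass 70% of its speed; a pose out of reach is approached as far as the arm can. A call with a number of a shift or a turn outside -1 to 1 is refused whole. A call with a gripper value outside its range is refused whole. "claw" is the opening in per cent of the stroke, from 0 (shut) to 100 (fully open), set as the call begins (left out, the last holds). The fingers move at their own pace and stop on an object; "newtons" is the grip in N (left out, the last holds). Time passes only in rows, so rows that do not move let the fingers close, or fill a call up. It gives the time, the measured TCP pose, the force, the opening and the grip force at its end, in the units of the state.
- sensors.sense(): the state, without advancing time (a new reading comes with each control period).
- cams.snapshot(name): name is "side" or "top"; returns the picture (420x560x3 uint8, red, green, blue); there is no depth.
- cams.camera_model(name): a dict with "fx", "fy", "cx", "cy" (pixels), "extrinsics" (4x4, takes a point from world to camera coordinates). Camera axes: x right, y down, z forward; pixel columns grow to the right and rows downward; lengths in m; the calibration is good to about 2 mm. A picture is of the moment at which its call begins. camera_model takes no time and is no camera call.
- order.sign_off(): hands the job in; it is judged then, once.
The state is a dict: "t": time; "q": joint angles; "qd": joint speeds; "tau": joint torques, N m; "tcp_pos": TCP position; "tool_rot": TCP orientation; "force": force on the tool from outside, world axes, zero at the start; "ft_torque": the same for the moment, N m; "finger_gap": opening from 0.0 (shut) to 1.0 (fully open); "gripper_force": force on a finger pad.
Only numpy, scipy, OpenCV 4.12 (cv2) and the standard library are available. Lean on these libraries where they do the work, as an engineer would, in place of code of your own. Each camera call takes 0.05 s, during which the arm holds its last target. There are 200 camera calls.

### The job

Slide the magazine's dust cover fully open, then put every loose cartridge that is on the worktop into a ring of the magazine, one to a ring: press it down lightly and turn it to and fro until its cross-shaped key finds the slots and it drops home, level and flush with the ring. When all are in, slide the cover fully shut over them, and leave the other things on the worktop where they are.

Things in the scene. Friction and masses are not known exactly. Their poses are not given: they have to be found in the camera images.
- cartridge_a: keyed cartridge (2 or 3 present, all alike; 160 g). Origin: centre of its underside, z up. From below: a cross-shaped key of two bars 46 x 12 mm, 10 mm tall, on which it stands; a dark disc 60 mm across, from z 10 to 24 mm; a square aluminium stud 26 x 26 mm, from 24 to 46 mm, to grip. x and y run along the cross's arms, square to the stud's faces; a quarter turn fits the same
- cartridge_b: another cartridge just like cartridge_a, same origin and axes (absent in some starts)
- cartridge_c: another cartridge just like cartridge_a, same origin and axes (absent in some starts)
- magazine: fixed aluminium tray, 124 mm wide (its x), 485 mm long (its y, from +120 to -365 mm of the origin), 4 mm thick with a 14 mm high rail along each long side. Origin on the worktop under the middle one of three upright rings in a row along y, at +78, 0 and -78 mm. Its -y half is the empty bay where the cover parks
- seat_1 (a point): centre of the inner floor of the ring at +78 mm, 15 mm above the worktop; magazine's axes. Each ring is 75 mm across outside, 63 inside, its rim 29 mm up. The floor is four dark 16 mm square blocks; between them runs a cross of slots 15 mm wide, 11 mm deep. Seated, a cartridge's origin is 10 mm below this point and its disc flush with the rim; otherwise it stands 10 mm higher
- seat_2 (a point): the same point of the middle ring, axes as the magazine's. Each ring is clamped stiffly in place, turned by up to 40 degrees (0.7 rad) either way from the magazine's x and y, each differently; the poses do not tell how much: look at the slots, or feel for them. A key drops in within about 3 degrees
- seat_3 (a point): the same point of the ring at -78 mm, axes as the magazine's
- cover (a joint): slide of the grey dust cover, m: 0 = fully shut over the rings, 0.240 = fully open at its stop; grows as the cover moves along the magazine's -y. Takes about 3 N, stays where left; starts shut or up to 50 mm open. A hood 124 x 240 mm, open below and at its +y end, top 60 mm and underside 56 mm above the worktop: clears seated cartridges (51 mm), strikes one that is not home
- cover_grip (a point): middle of the top of the cover's black grip, 86 mm above the worktop: an upright fin 12 mm thick across the slide (magazine x), 44 mm long along it (y), rising 26 mm from the cover's top; 95 mm from the cover's middle towards its open +y end. Axes as the magazine's
- lens_spray: bystander: slim pump spray bottle, 31 mm across, 104 mm tall, standing; origin at its foot
- lens_blower: bystander: dark rubber lens blower, 49 mm across, 98 mm tall; origin at its foot
- objective_can: bystander: white can with black screw top, 34 mm across, 59 mm tall; origin at its foot
- eyepiece_10: bystander: black microscope eyepiece, 37 mm across, 44 mm tall; origin at its foot
- petri_dish_a: bystander: flat round dish, 60 mm across, 14 mm tall; origin at its underside
- petri_dish_b: bystander: another such dish
- stereo_microscope: fixed, to keep clear of: a microscope on a black base plate about 380 mm wide and 230 mm deep; origin under the plate's middle. Its two eyepieces lean out towards the robot to 130 mm in front of the origin, 330 to 410 mm above the worktop, where a robot's wrist may pass

How it is judged:
By the outcome, as a careful person would: the job done as asked, in the order asked, and still so for the second after the job is handed in, with the robot touching nothing.
Of cartridge_a, cartridge_b, cartridge_c only 2 to 3 are there at a start; the rules pass over those that are not, and their reading is None.
At some moment in a run one of cartridge_a, cartridge_b, cartridge_c may be knocked a few centimetres aside while the robot is not near it.
Once in a run the grip may slacken for a moment while it holds something.
It also fails if it takes over 210 s, if anything falls off the work surface, if the arm or the gripper's body presses on something with over 40 N, if the wrist force passes 120 N, or if a joint passes its speed limit or range.

## Working session

There is one attempt and no reset: what is moved stays moved. The work goes in short steps, Python scripts to look and compute and a tool call to move; the robot and the scene stay as the last step left them, time stands still between calls to the robot, and variables do not carry over. Pictures are saved under pics/ and viewed, at most 14 in all, crops included, and the job is handed in when it is done.

Besides the shell and the picture viewer there is one more tool, called after "Call:" as name(argument=value, ...), one argument or row to a line, values as JSON. move_arm: Moves the arm, as the interface text tells. Scaled input: -1 to 1 covers 25 mm each way for a shift and 30 degrees each way for a turn. Its arguments: {"type":"object","properties":{"targets":{"type":"array"},"claw":{"type":"number"},"newtons":{"type":"number"}},"required":["targets"]}

```bash
mkdir -p pics; ls
cat > h.py <<'E'
import numpy as np, cv2
from station import sensors, cams, order, manip
def snap(n,f=None):
    im=cams.snapshot(n)
    if f: cv2.imwrite('pics/'+f,cv2.cvtColor(im,cv2.COLOR_RGB2BGR))
    return im
def ray(n,uv):
    m=cams.camera_model(n);E=np.array(m['extrinsics']);R,t=E[:3,:3],E[:3,3]
    d=R.T@np.array([(uv[0]-m['cx'])/m['fx'],(uv[1]-m['cy'])/m['fy'],1]);return -R.T@t,d
def onz(n,uv,z):
    o,d=ray(n,uv);return o+d*(z-o[2])/d[2]
def two(n1,a,n2,b):
    o1,d1=ray(n1,a);o2,d2=ray(n2,b)
    s=np.linalg.lstsq(np.c_[d1,-d2],o2-o1,rcond=None)[0]
    p,q=o1+s[0]*d1,o2+s[1]*d2
    return (p+q)/2,np.linalg.norm(p-q)
def proj(n,p):
    m=cams.camera_model(n);E=np.array(m['extrinsics']);c=E[:3,:3]@np.array(p)+E[:3,3]
    return np.array([m['fx']*c[0]/c[2]+m['cx'],m['fy']*c[1]/c[2]+m['cy']])
E
python3 - <<'E'
from h import *
snap('top','t0.png');snap('side','s0.png')
for n in('top','side'):
    m=cams.camera_model(n);print(n,m['fx'],ray(n,(m['cx'],m['cy'])))
s=sensors.sense();print(s['t'],s['tcp_pos'],s['tool_rot'],manip.grasp_offset,s['finger_gap'])
E
```

```text
pics
top 388.1818406999892 (array([ 0.50282155, -0.06920875,  0.98457121]), array([ 0.07354181, -0.00112725, -0.9972915 ]))
side 388.94563933874514 (array([ 0.44882987, -0.83327911,  0.52652828]), array([ 0.14917288,  0.86137   , -0.48558128]))
0.1 [ 0.18212619 -0.59720191  0.2304387 ] [ 9.89086000e-01  1.47336163e-01  3.38853778e-05 -9.68285807e-04] 0.0187 1.0001911279378475
```

```bash
sleep 1; ls pics
```

```text
s0.png
t0.png
```

View pics/t0.png

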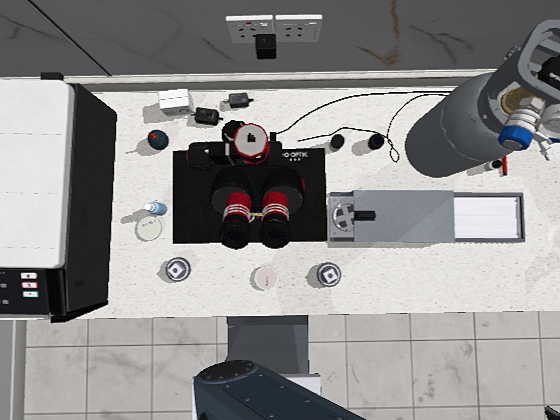

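View pics/s0.png

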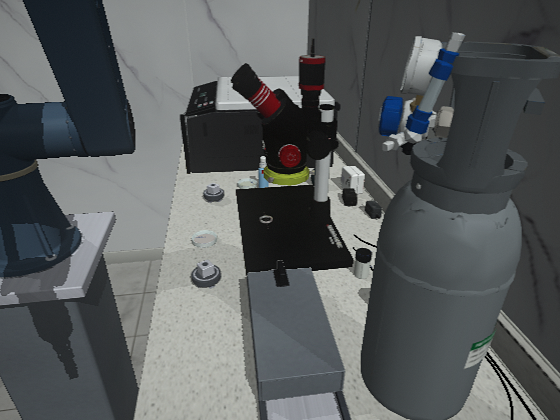

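The top view shows two cartridges, at (177,269) and (329,274). The magazine is at right with its cover nearly shut, the grip at (366,215) and ring 1 visible at (344,215). The side view shows the cartridges at (213,192) and (206,273), and the grip at (281,266). Next I'll zoom in on these.

Run:
```python
from h import *
t=cv2.imread('pics/t0.png');s=cv2.imread('pics/s0.png')
z=lambda im,x,y,w,h,k:cv2.resize(im[y:y+h,x:x+w],None,fx=k,fy=k,interpolation=cv2.INTER_CUBIC)
a=z(t,320,180,80,75,5);b=z(t,157,249,40,37,5);c=z(t,309,255,40,37,5)
d=z(s,190,255,40,37,5);e=z(s,193,175,40,37,5)
f=z(t,400,180,133,75,3)
row=np.hstack([a,np.vstack([np.hstack([b,c])[:185],np.hstack([e,d])[:185],np.zeros((5,400,3),np.uint8)])])
f=np.hstack([f,z(s,240,250,80,45,5)[:225]]);f=cv2.copyMakeBorder(f,0,0,0,max(0,800-f.shape[1]),0)[:, :800]
cv2.imwrite('pics/z0.png',np.vstack([row,f])[:600])
print(two('top',(329.5,273),'side',(206,268)),two('top',(177,268),'side',(213,188)),two('top',(366,215),'side',(281,266)))
```

```text
(array([ 0.40521102, -0.18496448,  0.0355638 ]), np.float64(0.0032145439575973537)) (array([0.42321034, 0.18393087, 0.03657386]), np.float64(0.0036948773206576897)) (array([ 0.54387943, -0.26677632,  0.08632955]), np.float64(0.0007713781597253783))
```

View pics/z0.png

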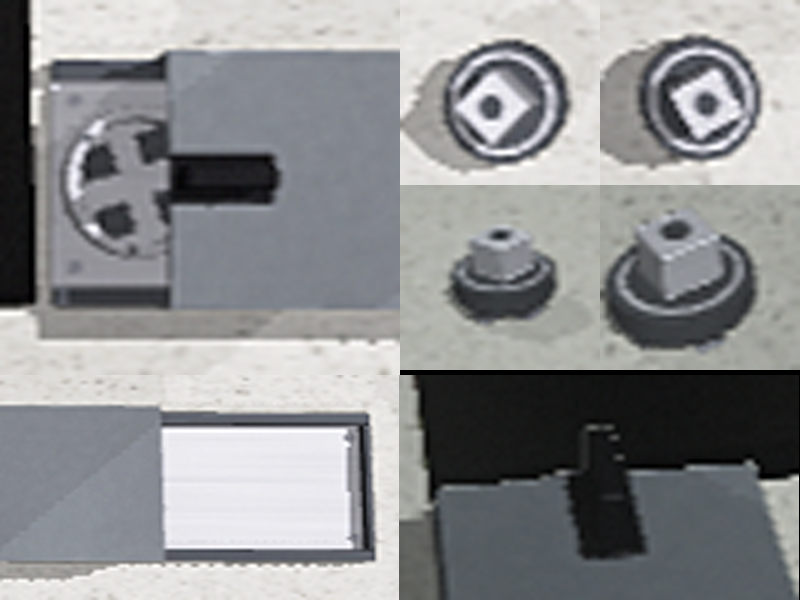

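The zoom shows tray corners at top-view pixels (330,192), (330,241.6), (523.3,192.3) and (524.7,241.7). Ring 1's slots are turned, and both studs are plain to see.

Run:
```python
from h import *
np.set_printoptions(precision=4,suppress=True)
for p in[(330,192),(330,241.6),(523.3,192.3),(524.7,241.7)]:print(p,onz('top',p,.014))
print('fin',onz('top',(365.6,215.6),.086),'cover front edge',onz('top',(353.5,190.3),.06),onz('top',(354,241.6),.06))
print('cyl',onz('top',(435,178),0),onz('top',(408,150),0))
print('eyepc',onz('top',(235,247),.36),onz('top',(275,247),.36),onz('top',(292,240),.36))
# studs: mask bright in top face
for f,n,boxes in(('t0','top',[(160,255,195,285),(312,260,347,290)]),):
    im=cv2.imread(f'pics/{f}.png')
    for x0,y0,x1,y1 in boxes:
        g=cv2.cvtColor(im[y0:y1,x0:x1],cv2.COLOR_BGR2GRAY);g=cv2.resize(g,None,fx=6,fy=6,interpolation=cv2.INTER_CUBIC)
        # dark annulus -> disc; stud= bright comp nearest centre
        d=(g<110).astype(np.uint8);c=max(cv2.findContours(d,0,2)[0],key=cv2.contourArea)
        (cx,cy),r=cv2.minEnclosingCircle(c);print('disc',(cx+.5)/6+x0-.5,(cy+.5)/6+y0-.5,r/6,onz(n,(cx/6+x0-.4,cy/6+y0-.4),.02))
        for th in(150,170,190):
            cs=[k for k in cv2.findContours((g>th).astype(np.uint8),cv2.RETR_LIST,2)[0] if 1500<cv2.contourArea(k)<9000]
            for k in cs:
                q=cv2.minAreaRect(k);print(th,np.array(q[0])/6+[x0-.4,y0-.4],np.array(q[1])/6,q[2],onz(n,np.array(q[0])/6+[x0-.4,y0-.4],.046))
```

```text
(330, 192) [ 0.6061 -0.1941  0.014 ]
(330, 241.6) [ 0.482  -0.1908  0.014 ]
(523.3, 192.3) [ 0.5972 -0.6798  0.014 ]
(524.7, 241.7) [ 0.4737 -0.6755  0.014 ]
fin [ 0.5421 -0.2658  0.086 ] cover front edge [ 0.6044 -0.2445  0.06  ] [ 0.482 -0.242  0.06 ]
cyl [ 0.6391 -0.4652  0.    ] [ 0.7127 -0.3991  0.    ]
eyepc [0.4834 0.0048 0.36  ] [ 0.4823 -0.0592  0.36  ] [ 0.493  -0.0866  0.36  ]
disc 177.49978383382162 268.96672439575195 12.76513417561849 [0.4213 0.187  0.02  ]
150 [175.1385 269.5584] [11.2084 12.2615] 44.274776458740234 [0.4222 0.1858 0.046 ]
150 [178.1464 268.9017] [21.0809 19.3866] 71.02959442138672 [0.4237 0.1786 0.046 ]
170 [175.05   269.7325] [10.8474 11.4232] 44.274776458740234 [0.4218 0.186  0.046 ]
190 [175.0167 269.85  ] [10.3709 10.8423] 45.0 [0.4215 0.1861 0.046 ]
disc 328.53772862752277 274.5097300211589 8.96220588684082 [ 0.4016 -0.1844  0.02  ]
150 [329.8056 274.2051] [21.3888 18.8796] 72.07208251953125 [ 0.405  -0.1843  0.046 ]
170 [330.0262 275.2472] [11.0972 10.9292] 59.74356460571289 [ 0.4025 -0.1848  0.046 ]
190 [330.0201 275.2369] [10.7852 10.6413] 59.74356460571289 [ 0.4026 -0.1848  0.046 ]
```

Call:
move_arm(
  targets=[
    {"dx": 0.96, "dy": 0.88, "rz": 0.24},
    {"dx": 0.96, "dy": 0.88, "rz": 0.24},
    {"dx": 0.96, "dy": 0.88, "rz": 0.24},
    {"dx": 0.96, "dy": 0.88, "rz": 0.24},
    {"dx": 0.96, "dy": 0.88, "rz": 0.24},
    {"dx": 0.96, "dy": 0.88, "rz": 0.24},
    {"dx": 0.96, "dy": 0.88, "rz": 0.24},
    {"dx": 0.96, "dy": 0.88, "rz": 0.24},
    {"dx": 0.96, "dy": 0.88, "rz": 0.24},
    {"dx": 0.96, "dy": 0.88, "rz": 0.24},
  ],
  claw=45,
  newtons=40,
)

```text
schema error: expected keys dx, dy, dz, rx, ry, rz
```

Call:
move_arm(
  targets=[
    {"dx": 0.96, "dy": 0.88, "dz": -0.5},
    {"dx": 0.96, "dy": 0.88, "dz": -0.5},
    {"dx": 0.96, "dy": 0.88, "dz": -0.5},
    {"dx": 0.96, "dy": 0.88, "dz": -0.5},
    {"dx": 0.96, "dy": 0.88, "dz": -0.5},
    {"dz": -0.7},
    {"dz": -0.7},
    {"dz": -0.7},
    {"dz": -0.7},
    {},
  ],
)

```text
schema error: expected keys dx, dy, dz, rx, ry, rz
```

Call:
move_arm(
  targets=[
    {"dx": 0.96, "dy": 0.88, "dz": 0, "rx": 0, "ry": 0, "rz": 0.24},
    {"dx": 0.96, "dy": 0.88, "dz": 0, "rx": 0, "ry": 0, "rz": 0.24},
    {"dx": 0.96, "dy": 0.88, "dz": 0, "rx": 0, "ry": 0, "rz": 0.24},
    {"dx": 0.96, "dy": 0.88, "dz": 0, "rx": 0, "ry": 0, "rz": 0.24},
    {"dx": 0.96, "dy": 0.88, "dz": 0, "rx": 0, "ry": 0, "rz": 0.24},
    {"dx": 0.96, "dy": 0.88, "dz": 0, "rx": 0, "ry": 0, "rz": 0.24},
    {"dx": 0.96, "dy": 0.88, "dz": 0, "rx": 0, "ry": 0, "rz": 0.24},
    {"dx": 0.96, "dy": 0.88, "dz": 0, "rx": 0, "ry": 0, "rz": 0.24},
    {"dx": 0.96, "dy": 0.88, "dz": 0, "rx": 0, "ry": 0, "rz": 0.24},
    {"dx": 0.96, "dy": 0.88, "dz": 0, "rx": 0, "ry": 0, "rz": 0.24},
  ],
  claw=45,
  newtons=40,
)

```text
t: 1.35
tcp_pos: [0.4228, -0.3768, 0.2309]
tool_rot: [0.712, 0.702, 0.0, -0.0]
force: [0.0, 0.1, 0.0]
finger_gap: 0.454
gripper_force: 0.0
```

Call:
move_arm(
  targets=[
    {"dx": 0.96, "dy": 0.88, "dz": -0.5, "rx": 0, "ry": 0, "rz": 0},
    {"dx": 0.96, "dy": 0.88, "dz": -0.5, "rx": 0, "ry": 0, "rz": 0},
    {"dx": 0.96, "dy": 0.88, "dz": -0.5, "rx": 0, "ry": 0, "rz": 0},
    {"dx": 0.96, "dy": 0.88, "dz": -0.5, "rx": 0, "ry": 0, "rz": 0},
    {"dx": 0.96, "dy": 0.88, "dz": -0.5, "rx": 0, "ry": 0, "rz": 0},
    {"dx": 0, "dy": 0, "dz": -0.7, "rx": 0, "ry": 0, "rz": 0},
    {"dx": 0, "dy": 0, "dz": -0.7, "rx": 0, "ry": 0, "rz": 0},
    {"dx": 0, "dy": 0, "dz": -0.7, "rx": 0, "ry": 0, "rz": 0},
    {"dx": 0, "dy": 0, "dz": -0.7, "rx": 0, "ry": 0, "rz": 0},
    {"dx": 0, "dy": 0, "dz": 0, "rx": 0, "ry": 0, "rz": 0},
  ],
)

```text
t: 2.6
tcp_pos: [0.5408, -0.2676, 0.0969]
tool_rot: [0.714, 0.7, -0.0, -0.002]
force: [-0.4, -0.3, 0.5]
finger_gap: 0.451
gripper_force: 0.0
```

Call:
move_arm(
  targets=[
    {"dx": 0.05, "dy": 0.05, "dz": -0.4, "rx": 0, "ry": 0, "rz": 0},
    {"dx": 0, "dy": 0, "dz": -0.4, "rx": 0, "ry": 0, "rz": 0},
    {"dx": 0, "dy": 0, "dz": -0.4, "rx": 0, "ry": 0, "rz": 0},
    {"dx": 0, "dy": 0, "dz": 0, "rx": 0, "ry": 0, "rz": 0},
    {"dx": 0, "dy": 0, "dz": 0, "rx": 0, "ry": 0, "rz": 0},
    {"dx": 0, "dy": 0, "dz": 0, "rx": 0, "ry": 0, "rz": 0},
    {"dx": 0, "dy": 0, "dz": 0, "rx": 0, "ry": 0, "rz": 0},
    {"dx": 0, "dy": 0, "dz": 0, "rx": 0, "ry": 0, "rz": 0},
    {"dx": 0, "dy": 0, "dz": 0, "rx": 0, "ry": 0, "rz": 0},
    {"dx": 0, "dy": 0, "dz": 0, "rx": 0, "ry": 0, "rz": 0},
  ],
)

```text
t: 3.85
tcp_pos: [0.5435, -0.2666, 0.0689]
tool_rot: [0.714, 0.701, -0.0, 0.0]
force: [0.8, -0.5, -0.2]
finger_gap: 0.452
gripper_force: 0.0
```

Call:
move_arm(
  targets=[
    {"dx": 0, "dy": 0, "dz": 0, "rx": 0, "ry": 0, "rz": 0},
    {"dx": 0, "dy": 0, "dz": 0, "rx": 0, "ry": 0, "rz": 0},
    {"dx": 0, "dy": 0, "dz": 0, "rx": 0, "ry": 0, "rz": 0},
    {"dx": 0, "dy": 0, "dz": 0, "rx": 0, "ry": 0, "rz": 0},
    {"dx": 0, "dy": -0.3, "dz": 0, "rx": 0, "ry": 0, "rz": 0},
    {"dx": 0, "dy": -0.5, "dz": 0, "rx": 0, "ry": 0, "rz": 0},
    {"dx": -0.01, "dy": -0.5, "dz": 0, "rx": 0, "ry": 0, "rz": 0},
    {"dx": -0.01, "dy": -0.5, "dz": 0, "rx": 0, "ry": 0, "rz": 0},
    {"dx": -0.01, "dy": -0.5, "dz": 0, "rx": 0, "ry": 0, "rz": 0},
    {"dx": -0.01, "dy": -0.5, "dz": 0, "rx": 0, "ry": 0, "rz": 0},
  ],
  claw=0,
)

```text
t: 5.1
tcp_pos: [0.5416, -0.3371, 0.0689]
tool_rot: [0.714, 0.701, -0.0, -0.001]
force: [-3.0, 2.7, 5.3]
finger_gap: 0.129
gripper_force: 41.9
```

Call:
move_arm(
  targets=[
    {"dx": -0.01, "dy": -0.55, "dz": 0, "rx": 0, "ry": 0, "rz": 0},
    {"dx": -0.01, "dy": -0.55, "dz": 0, "rx": 0, "ry": 0, "rz": 0},
    {"dx": -0.01, "dy": -0.55, "dz": 0, "rx": 0, "ry": 0, "rz": 0},
    {"dx": -0.01, "dy": -0.55, "dz": 0, "rx": 0, "ry": 0, "rz": 0},
    {"dx": -0.01, "dy": -0.55, "dz": 0, "rx": 0, "ry": 0, "rz": 0},
    {"dx": -0.01, "dy": -0.55, "dz": 0, "rx": 0, "ry": 0, "rz": 0},
    {"dx": -0.01, "dy": -0.55, "dz": 0, "rx": 0, "ry": 0, "rz": 0},
    {"dx": -0.01, "dy": -0.4, "dz": 0, "rx": 0, "ry": 0, "rz": 0},
    {"dx": 0, "dy": -0.2, "dz": 0, "rx": 0, "ry": 0, "rz": 0},
    {"dx": 0, "dy": -0.1, "dz": 0, "rx": 0, "ry": 0, "rz": 0},
  ],
)

```text
t: 6.35
tcp_pos: [0.5392, -0.451, 0.069]
tool_rot: [0.714, 0.7, -0.001, -0.001]
force: [-4.5, 2.1, 5.9]
finger_gap: 0.124
gripper_force: 42.0
```

Call:
move_arm(
  targets=[
    {"dx": 0, "dy": -0.08, "dz": 0, "rx": 0, "ry": 0, "rz": 0},
    {"dx": 0, "dy": -0.08, "dz": 0, "rx": 0, "ry": 0, "rz": 0},
    {"dx": 0, "dy": -0.08, "dz": 0, "rx": 0, "ry": 0, "rz": 0},
    {"dx": 0, "dy": -0.08, "dz": 0, "rx": 0, "ry": 0, "rz": 0},
    {"dx": 0, "dy": 0, "dz": 0, "rx": 0, "ry": 0, "rz": 0},
    {"dx": 0, "dy": 0, "dz": 0, "rx": 0, "ry": 0, "rz": 0},
    {"dx": 0, "dy": 0, "dz": 0, "rx": 0, "ry": 0, "rz": 0},
    {"dx": 0, "dy": 0, "dz": 0, "rx": 0, "ry": 0, "rz": 0},
    {"dx": 0, "dy": 0, "dz": 0, "rx": 0, "ry": 0, "rz": 0},
    {"dx": 0, "dy": 0, "dz": 0, "rx": 0, "ry": 0, "rz": 0},
  ],
)

```text
t: 7.6
tcp_pos: [0.539, -0.4571, 0.069]
tool_rot: [0.714, 0.701, 0.0, -0.002]
force: [-5.4, 4.9, 6.7]
finger_gap: 0.129
gripper_force: 42.2
```

Call:
move_arm(
  targets=[
    {"dx": 0, "dy": -0.1, "dz": 0, "rx": 0, "ry": 0, "rz": 0},
    {"dx": 0, "dy": -0.1, "dz": 0, "rx": 0, "ry": 0, "rz": 0},
    {"dx": 0, "dy": -0.1, "dz": 0, "rx": 0, "ry": 0, "rz": 0},
    {"dx": 0, "dy": -0.1, "dz": 0, "rx": 0, "ry": 0, "rz": 0},
    {"dx": 0, "dy": 0, "dz": 0, "rx": 0, "ry": 0, "rz": 0},
    {"dx": 0, "dy": 0, "dz": 0, "rx": 0, "ry": 0, "rz": 0},
    {"dx": 0, "dy": 0, "dz": 0, "rx": 0, "ry": 0, "rz": 0},
    {"dx": 0, "dy": 0, "dz": 0, "rx": 0, "ry": 0, "rz": 0},
    {"dx": 0, "dy": 0, "dz": 0, "rx": 0, "ry": 0, "rz": 0},
    {"dx": 0, "dy": 0, "dz": 0, "rx": 0, "ry": 0, "rz": 0},
  ],
)

```text
t: 8.85
tcp_pos: [0.5389, -0.4573, 0.0688]
tool_rot: [0.713, 0.701, 0.005, -0.01]
force: [-4.0, 22.8, 17.0]
finger_gap: 0.131
gripper_force: 43.6
```

Call:
move_arm(
  targets=[
    {"dx": 0, "dy": 0, "dz": 0, "rx": 0, "ry": 0, "rz": 0},
    {"dx": 0, "dy": 0, "dz": 0, "rx": 0, "ry": 0, "rz": 0},
    {"dx": 0, "dy": 0, "dz": 0, "rx": 0, "ry": 0, "rz": 0},
    {"dx": 0, "dy": 0, "dz": 0.2, "rx": 0, "ry": 0, "rz": 0},
    {"dx": 0, "dy": 0, "dz": 1, "rx": 0, "ry": 0, "rz": 0},
    {"dx": 0, "dy": 0, "dz": 1, "rx": 0, "ry": 0, "rz": 0},
    {"dx": -0.3, "dy": 1, "dz": 1, "rx": 0, "ry": 0, "rz": 0.1},
    {"dx": -0.5, "dy": 1, "dz": 0, "rx": 0, "ry": 0, "rz": 0.1},
    {"dx": -0.5, "dy": 1, "dz": 0, "rx": 0, "ry": 0, "rz": 0.1},
    {"dx": -0.5, "dy": 1, "dz": 0, "rx": 0, "ry": 0, "rz": 0.1},
  ],
  claw=45,
)

```text
t: 10.1
tcp_pos: [0.4952, -0.3682, 0.1494]
tool_rot: [0.636, 0.772, -0.0, 0.001]
force: [0.7, 0.3, 0.2]
finger_gap: 0.45
gripper_force: 0.0
```

Call:
move_arm(
  targets=[
    {"dx": -0.5, "dy": 1, "dz": 0, "rx": 0, "ry": 0, "rz": 0.1},
    {"dx": -0.5, "dy": 1, "dz": 0, "rx": 0, "ry": 0, "rz": 0.1},
    {"dx": -0.5, "dy": 1, "dz": 0, "rx": 0, "ry": 0, "rz": 0.1},
    {"dx": -0.5, "dy": 1, "dz": 0, "rx": 0, "ry": 0, "rz": 0.1},
    {"dx": -0.5, "dy": 1, "dz": 0, "rx": 0, "ry": 0, "rz": 0.1},
    {"dx": -0.5, "dy": 1, "dz": 0, "rx": 0, "ry": 0, "rz": 0.1},
    {"dx": -0.5, "dy": 0.8, "dz": 0, "rx": 0, "ry": 0, "rz": 0},
    {"dx": -0.2, "dy": 0.2, "dz": 0, "rx": 0, "ry": 0, "rz": 0},
    {"dx": 0, "dy": 0, "dz": 0, "rx": 0, "ry": 0, "rz": 0},
    {"dx": 0, "dy": 0, "dz": 0, "rx": 0, "ry": 0, "rz": 0},
  ],
  claw=70,
)

```text
t: 11.35
tcp_pos: [0.404, -0.1947, 0.1491]
tool_rot: [0.508, 0.861, -0.0, 0.001]
force: [0.2, -0.4, -0.3]
finger_gap: 0.701
gripper_force: 0.0
```

Run:
```python
from h import *
t=cv2.cvtColor(snap('top','t1.png'),cv2.COLOR_RGB2BGR);s=cv2.cvtColor(snap('side','s1.png'),cv2.COLOR_RGB2BGR)
z=lambda im,x,y,w,h,k:cv2.resize(im[y:y+h,x:x+w],None,fx=k,fy=k,interpolation=cv2.INTER_CUBIC)
cv2.imwrite('pics/z1.png',np.vstack([z(t,323,185,133,62,6)[:,:798],np.hstack([z(t,300,240,80,57,4),z(s,160,150,119,57,4)])[:228,:798].copy() if 0 else z(t,150,190,266,76,3)]))
```

```text
(no output)
```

View pics/z1.png

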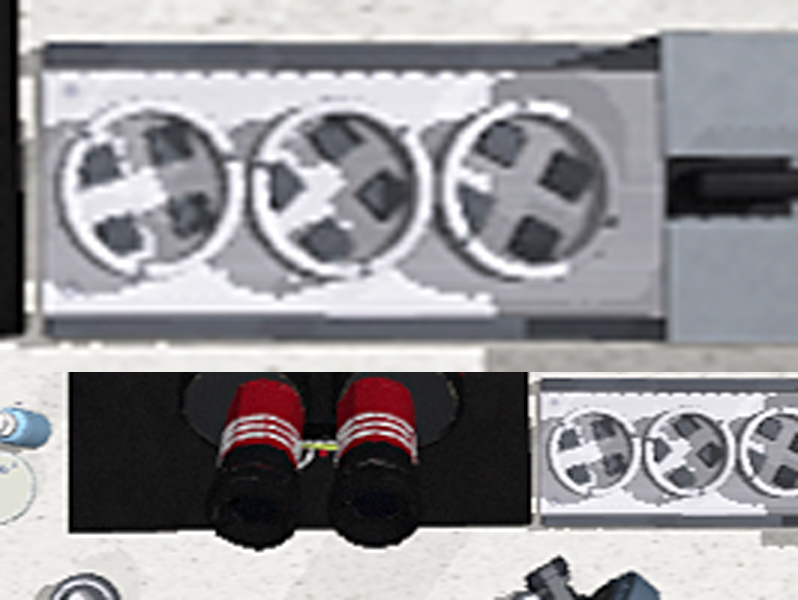

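Cover is parked fully open. Slots are visible: block centres in the 6x zoom (origin 323,185) are ring 1 (100,163),(168,142),(188,213),(120,235) and ring 2 (335,135),(385,195),(328,238),(285,185). Next I'll refine these.

```bash
cat >> h.py <<'E'
def seat(im,u0,guesses,k=6):
    P=[]
    g=cv2.resize(cv2.cvtColor(im,cv2.COLOR_RGB2GRAY),None,fx=k,fy=k,interpolation=cv2.INTER_CUBIC).astype(float)
    for a,b in guesses:
        a+=u0[0]*k;b+=u0[1]*k
        for _ in range(4):
            x=np.arange(int(a)-17,int(a)+18);y=np.arange(int(b)-17,int(b)+18)
            w=g[np.ix_(y,x)];w=np.clip(120-w,0,30)
            a,b=(w.sum(0)@x)/w.sum(),(w.sum(1)@y)/w.sum()
        P.append(onz('top',((a+.5)/k-.5,(b+.5)/k-.5),.015)[:2])
    P=np.array(P);c=P.mean(0);d=P-c
    an=np.degrees(np.arctan2(d[:,1],d[:,0]))-45
    m=np.degrees(np.angle(np.exp(4j*np.radians(an)).sum()))/4
    return c,m,(an-m+45)%90-45,np.linalg.norm(d,axis=1)
E
python3 - <<'E'
from h import *
np.set_printoptions(precision=4,suppress=True)
t=cv2.cvtColor(cv2.imread('pics/t1.png'),cv2.COLOR_BGR2RGB)
for G in([(100,163),(168,142),(188,213),(120,235)],[(335,135),(385,195),(328,238),(285,185)],[(500,142),(568,172),(533,238),(470,208)]):print(*seat(t,(323,185),G))
s=cv2.imread('pics/s1.png')
cv2.imwrite('pics/z2.png',cv2.resize(s[170:300,150:330],None,fx=4,fy=4,interpolation=cv2.INTER_CUBIC))
E
```

```text
[ 0.545  -0.2341] 16.160875491778327 [ 1.4596  0.3263 -0.1015 -1.6857] [0.0215 0.0224 0.0223 0.0219]
[ 0.5441 -0.312 ] 38.23418288737227 [ 1.8612 -0.9153 -2.6401  1.6878] [0.0233 0.0225 0.0223 0.0207]
[ 0.5421 -0.3893] -27.159759297705087 [ 3.8347 -0.0358 -3.4395 -0.3467] [0.0212 0.0221 0.0213 0.0194]
```

View pics/z2.png

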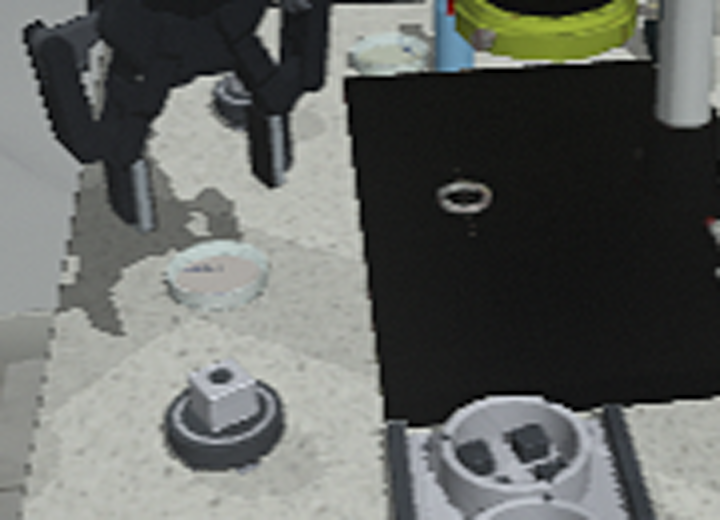

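Run:
```python
from h import *
print(two('top',(330,275.2),'side',(205.5,264.7)),onz('side',(205.5,264.7),.046))
```

```text
(array([ 0.40289504, -0.18496858,  0.04415359]), np.float64(0.0008744238090340164)) [ 0.4035083  -0.18751533  0.046     ]
```

Call:
move_arm(
  targets=[
    {"dx": -0.06, "dy": 0.39, "dz": -0.5, "rx": 0, "ry": 0, "rz": 0},
    {"dx": 0, "dy": 0, "dz": -0.8, "rx": 0, "ry": 0, "rz": 0},
    {"dx": 0, "dy": 0, "dz": -0.8, "rx": 0, "ry": 0, "rz": 0},
    {"dx": 0, "dy": 0, "dz": -0.8, "rx": 0, "ry": 0, "rz": 0},
    {"dx": 0, "dy": 0, "dz": -0.8, "rx": 0, "ry": 0, "rz": 0},
    {"dx": 0, "dy": 0, "dz": -0.6, "rx": 0, "ry": 0, "rz": 0},
    {"dx": 0, "dy": 0, "dz": -0.4, "rx": 0, "ry": 0, "rz": 0},
    {"dx": 0, "dy": 0, "dz": 0, "rx": 0, "ry": 0, "rz": 0},
    {"dx": 0, "dy": 0, "dz": 0, "rx": 0, "ry": 0, "rz": 0},
    {"dx": 0, "dy": 0, "dz": 0, "rx": 0, "ry": 0, "rz": 0},
  ],
)

```text
t: 12.7
tcp_pos: [0.4018, -0.1838, 0.0318]
tool_rot: [0.508, 0.861, -0.0, 0.001]
force: [0.0, 0.6, -0.2]
finger_gap: 0.699
gripper_force: 0.0
```

Call:
move_arm(
  targets=[
    {"dx": 0.04, "dy": -0.04, "dz": -0.15, "rx": 0, "ry": 0, "rz": 0},
    {"dx": 0, "dy": 0, "dz": 0, "rx": 0, "ry": 0, "rz": 0},
    {"dx": 0, "dy": 0, "dz": 0, "rx": 0, "ry": 0, "rz": 0},
    {"dx": 0, "dy": 0, "dz": 0, "rx": 0, "ry": 0, "rz": 0},
    {"dx": 0, "dy": 0, "dz": 0, "rx": 0, "ry": 0, "rz": 0},
    {"dx": 0, "dy": 0, "dz": 0, "rx": 0, "ry": 0, "rz": 0},
    {"dx": 0, "dy": 0, "dz": 0, "rx": 0, "ry": 0, "rz": 0},
    {"dx": 0, "dy": 0, "dz": 0, "rx": 0, "ry": 0, "rz": 0},
    {"dx": 0, "dy": 0, "dz": 0, "rx": 0, "ry": 0, "rz": 0},
    {"dx": 0, "dy": 0, "dz": 0, "rx": 0, "ry": 0, "rz": 0},
  ],
  claw=0,
  newtons=60,
)

```text
t: 13.95
tcp_pos: [0.4027, -0.1848, 0.0278]
tool_rot: [0.508, 0.861, -0.0, 0.0]
force: [-0.0, -0.8, 4.9]
finger_gap: 0.288
gripper_force: 59.7
```

Call:
move_arm(
  targets=[
    {"dx": 0, "dy": 0, "dz": 0.6, "rx": 0, "ry": 0, "rz": 0},
    {"dx": 0, "dy": 0, "dz": 1, "rx": 0, "ry": 0, "rz": 0},
    {"dx": 0.4, "dy": -0.1, "dz": 1, "rx": 0, "ry": 0, "rz": 0},
    {"dx": 0.9, "dy": -0.3, "dz": 0.6, "rx": 0, "ry": 0, "rz": -0.1},
    {"dx": 0.9, "dy": -0.35, "dz": 0, "rx": 0, "ry": 0, "rz": -0.1},
    {"dx": 0.9, "dy": -0.35, "dz": 0, "rx": 0, "ry": 0, "rz": -0.1},
    {"dx": 0.9, "dy": -0.35, "dz": 0, "rx": 0, "ry": 0, "rz": -0.12},
    {"dx": 0.9, "dy": -0.3, "dz": 0, "rx": 0, "ry": 0, "rz": 0},
    {"dx": 0.7, "dy": -0.2, "dz": 0, "rx": 0, "ry": 0, "rz": 0},
    {"dx": 0.1, "dy": 0, "dz": 0, "rx": 0, "ry": 0, "rz": 0},
  ],
)

```text
t: 15.2
tcp_pos: [0.5452, -0.2332, 0.1065]
tool_rot: [0.599, 0.801, -0.0, -0.001]
force: [-0.3, -0.5, -2.3]
finger_gap: 0.289
gripper_force: 59.4
```

Call:
move_arm(
  targets=[
    {"dx": 0, "dy": 0, "dz": -0.7, "rx": 0, "ry": 0, "rz": 0},
    {"dx": 0, "dy": 0, "dz": -0.7, "rx": 0, "ry": 0, "rz": 0},
    {"dx": 0, "dy": 0, "dz": 0, "rx": 0, "ry": 0, "rz": 0},
    {"dx": 0, "dy": 0, "dz": 0, "rx": 0, "ry": 0, "rz": 0},
    {"dx": 0, "dy": 0, "dz": 0, "rx": 0, "ry": 0, "rz": 0},
    {"dx": 0, "dy": 0, "dz": 0, "rx": 0, "ry": 0, "rz": 0},
    {"dx": 0, "dy": 0, "dz": 0, "rx": 0, "ry": 0, "rz": 0},
    {"dx": 0, "dy": 0, "dz": 0, "rx": 0, "ry": 0, "rz": 0},
    {"dx": 0, "dy": 0, "dz": 0, "rx": 0, "ry": 0, "rz": 0},
    {"dx": 0, "dy": 0, "dz": 0, "rx": 0, "ry": 0, "rz": 0},
  ],
)

```text
t: 16.45
tcp_pos: [0.545, -0.2333, 0.0726]
tool_rot: [0.599, 0.8, 0.0, 0.0]
force: [-0.6, -0.1, -0.8]
finger_gap: 0.288
gripper_force: 59.3
```

Call:
move_arm(
  targets=[
    {"dx": 0, "dy": -0.02, "dz": -0.4, "rx": 0, "ry": 0, "rz": 0},
    {"dx": 0, "dy": 0, "dz": -0.4, "rx": 0, "ry": 0, "rz": 0},
    {"dx": 0, "dy": 0, "dz": -0.2, "rx": 0, "ry": 0, "rz": 0},
    {"dx": 0, "dy": 0, "dz": -0.15, "rx": 0, "ry": 0, "rz": 0},
    {"dx": 0, "dy": 0, "dz": -0.1, "rx": 0, "ry": 0, "rz": 0},
    {"dx": 0, "dy": 0, "dz": -0.1, "rx": 0, "ry": 0, "rz": 0},
    {"dx": 0, "dy": 0, "dz": 0, "rx": 0, "ry": 0, "rz": 0},
    {"dx": 0, "dy": 0, "dz": 0, "rx": 0, "ry": 0, "rz": 0},
    {"dx": 0, "dy": 0, "dz": 0, "rx": 0, "ry": 0, "rz": 0},
    {"dx": 0, "dy": 0, "dz": 0, "rx": 0, "ry": 0, "rz": 0},
  ],
)

```text
t: 17.7
tcp_pos: [0.545, -0.2341, 0.0388]
tool_rot: [0.599, 0.801, -0.0, 0.0]
force: [-1.9, -2.2, -3.8]
finger_gap: 0.287
gripper_force: 59.1
```

Call:
move_arm(
  targets=[
    {"dx": 0, "dy": 0, "dz": -0.08, "rx": 0, "ry": 0, "rz": 0},
    {"dx": 0, "dy": 0, "dz": -0.08, "rx": 0, "ry": 0, "rz": 0.02},
    {"dx": 0, "dy": 0, "dz": -0.08, "rx": 0, "ry": 0, "rz": 0},
    {"dx": 0, "dy": 0, "dz": -0.05, "rx": 0, "ry": 0, "rz": -0.02},
    {"dx": 0, "dy": 0, "dz": 0, "rx": 0, "ry": 0, "rz": 0},
    {"dx": 0, "dy": 0, "dz": 0, "rx": 0, "ry": 0, "rz": 0},
    {"dx": 0, "dy": 0, "dz": 0, "rx": 0, "ry": 0, "rz": 0},
    {"dx": 0, "dy": 0, "dz": 0, "rx": 0, "ry": 0, "rz": 0},
    {"dx": 0, "dy": 0, "dz": 0, "rx": 0, "ry": 0, "rz": 0},
    {"dx": 0, "dy": 0, "dz": 0, "rx": 0, "ry": 0, "rz": 0},
  ],
)

```text
t: 18.95
tcp_pos: [0.5451, -0.2343, 0.0328]
tool_rot: [0.599, 0.801, -0.0, 0.0]
force: [-3.4, -3.9, 7.9]
finger_gap: 0.29
gripper_force: 60.6
```

Call:
move_arm(
  targets=[
    {"dx": 0, "dy": 0, "dz": 0, "rx": 0, "ry": 0, "rz": 0},
    {"dx": 0, "dy": 0, "dz": 0, "rx": 0, "ry": 0, "rz": 0},
    {"dx": 0, "dy": 0, "dz": 0, "rx": 0, "ry": 0, "rz": 0},
    {"dx": 0, "dy": 0, "dz": 0, "rx": 0, "ry": 0, "rz": 0},
    {"dx": 0, "dy": 0, "dz": 0.5, "rx": 0, "ry": 0, "rz": 0},
    {"dx": 0, "dy": 0, "dz": 1, "rx": 0, "ry": 0, "rz": 0},
    {"dx": 0, "dy": 0, "dz": 1, "rx": 0, "ry": 0, "rz": 0},
    {"dx": -1, "dy": 0, "dz": 1, "rx": 0, "ry": 0, "rz": 0},
    {"dx": -1, "dy": 0, "dz": 0.5, "rx": 0, "ry": 0, "rz": 0},
    {"dx": -1, "dy": 0, "dz": 0, "rx": 0, "ry": 0, "rz": 0},
  ],
  claw=70,
)

```text
t: 20.2
tcp_pos: [0.4702, -0.2344, 0.1337]
tool_rot: [0.599, 0.801, -0.0, 0.002]
force: [-0.0, -0.2, -0.8]
finger_gap: 0.701
gripper_force: 0.0
```

Call:
move_arm(
  targets=[
    {"dx": -1, "dy": 0, "dz": 0, "rx": 0, "ry": 0, "rz": 0},
    {"dx": -1, "dy": 0.5, "dz": 0, "rx": 0, "ry": 0, "rz": 0},
    {"dx": -1, "dy": 1, "dz": 0, "rx": 0, "ry": 0, "rz": 0},
    {"dx": 0, "dy": 1, "dz": 0, "rx": 0, "ry": 0, "rz": 0.13},
    {"dx": 0, "dy": 1, "dz": 0, "rx": 0, "ry": 0, "rz": 0.13},
    {"dx": 0, "dy": 1, "dz": 0, "rx": 0, "ry": 0, "rz": 0.13},
    {"dx": 0, "dy": 1, "dz": 0, "rx": 0, "ry": 0, "rz": 0.13},
    {"dx": 0, "dy": 1, "dz": 0, "rx": 0, "ry": 0, "rz": 0.13},
    {"dx": 0, "dy": 1, "dz": 0, "rx": 0, "ry": 0, "rz": 0.13},
    {"dx": 0, "dy": 1, "dz": 0, "rx": 0, "ry": 0, "rz": 0.14},
  ],
)

```text
t: 21.45
tcp_pos: [0.3954, -0.0207, 0.1324]
tool_rot: [0.39, 0.921, 0.0, 0.001]
force: [0.5, -0.2, -1.4]
finger_gap: 0.697
gripper_force: 0.0
```

Run:
```python
from h import *
t=cv2.cvtColor(snap('top','t2.png'),cv2.COLOR_RGB2BGR);s=cv2.cvtColor(snap('side','s2.png'),cv2.COLOR_RGB2BGR)
z=lambda im,x,y,w,h,k:cv2.resize(im[y:y+h,x:x+w],None,fx=k,fy=k,interpolation=cv2.INTER_CUBIC)
cv2.imwrite('pics/z3.png',np.hstack([np.vstack([z(t,323,185,70,60,5),z(t,145,245,70,50,5)]),z(s,150,165,110,137,4)[:550]]))
```

```text
Traceback (most recent call last):
ValueError: all the input array dimensions except for the concatenation axis must match exactly, but along dimension 0, the array at index 0 has size 550 and the array at index 1 has size 548
```

Run:
```python
from h import *
t=cv2.imread('pics/t2.png');s=cv2.imread('pics/s2.png')
z=lambda im,x,y,w,h,k:cv2.resize(im[y:y+h,x:x+w],None,fx=k,fy=k,interpolation=cv2.INTER_CUBIC)
cv2.imwrite('pics/z3.png',np.hstack([np.vstack([z(t,323,185,70,60,5),z(t,145,245,70,50,5)])[:548],z(s,150,165,110,137,4)]))
x0,y0=155,248;g=cv2.resize(cv2.cvtColor(t[y0:y0+40,x0:x0+45],cv2.COLOR_BGR2GRAY),None,fx=6,fy=6,interpolation=cv2.INTER_CUBIC)
for th in(170,190):
    for k in cv2.findContours((g>th).astype(np.uint8),cv2.RETR_LIST,2)[0]:
        if 3000<cv2.contourArea(k)<9000:
            q=cv2.minAreaRect(k);c=np.array(q[0])/6+[x0-.4,y0-.4];print(th,c,np.array(q[1])/6,q[2],onz('top',c,.046))
```

```text
170 [175.05478439 269.8867864 ] [10.8275032 11.6814092] 45.83031463623047 [0.42143569 0.18599109 0.046     ]
190 [174.97500254 269.80833333] [10.48875046 11.07800547] 45.0 [0.42162506 0.18618279 0.046     ]
```

View pics/z3.png

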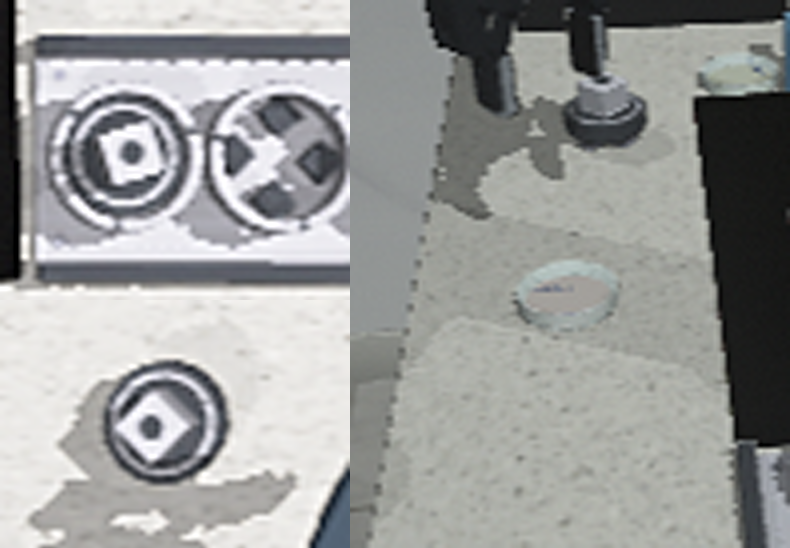

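The image shows cartridge 1 flush in ring 1. The other cartridge is unmoved at the top-view pixel (175,269.8).

Call:
move_arm(
  targets=[
    {"dx": 0, "dy": 1, "dz": 0, "rx": 0, "ry": 0, "rz": 0},
    {"dx": 0, "dy": 1, "dz": 0, "rx": 0, "ry": 0, "rz": 0},
    {"dx": 0, "dy": 1, "dz": 0, "rx": 0, "ry": 0, "rz": 0},
    {"dx": 0, "dy": 1, "dz": 0, "rx": 0, "ry": 0, "rz": 0},
    {"dx": 0, "dy": 1, "dz": 0, "rx": 0, "ry": 0, "rz": 0},
    {"dx": 0.3, "dy": 1, "dz": 0, "rx": 0, "ry": 0, "rz": 0},
    {"dx": 0.4, "dy": 1, "dz": 0, "rx": 0, "ry": 0, "rz": 0},
    {"dx": 0.3, "dy": 0.9, "dz": 0, "rx": 0, "ry": 0, "rz": 0},
    {"dx": 0.04, "dy": 0.3, "dz": 0, "rx": 0, "ry": 0, "rz": 0},
    {"dx": 0, "dy": 0, "dz": 0, "rx": 0, "ry": 0, "rz": 0},
  ],
)

```text
t: 22.8
tcp_pos: [0.4209, 0.1834, 0.1317]
tool_rot: [0.391, 0.92, -0.0, 0.0]
force: [-0.5, -0.4, 0.5]
finger_gap: 0.703
gripper_force: 0.0
```

Call:
move_arm(
  targets=[
    {"dx": 0, "dy": 0, "dz": -0.7, "rx": 0, "ry": 0, "rz": 0},
    {"dx": 0, "dy": 0, "dz": -0.8, "rx": 0, "ry": 0, "rz": 0},
    {"dx": 0, "dy": 0, "dz": -0.8, "rx": 0, "ry": 0, "rz": 0},
    {"dx": 0, "dy": 0, "dz": -0.8, "rx": 0, "ry": 0, "rz": 0},
    {"dx": 0, "dy": 0, "dz": -0.5, "rx": 0, "ry": 0, "rz": 0},
    {"dx": 0, "dy": 0, "dz": -0.3, "rx": 0, "ry": 0, "rz": 0},
    {"dx": 0, "dy": 0, "dz": 0, "rx": 0, "ry": 0, "rz": 0},
    {"dx": 0, "dy": 0, "dz": 0, "rx": 0, "ry": 0, "rz": 0},
    {"dx": 0, "dy": 0, "dz": 0, "rx": 0, "ry": 0, "rz": 0},
    {"dx": 0, "dy": 0, "dz": 0, "rx": 0, "ry": 0, "rz": 0},
  ],
)

```text
t: 24.05
tcp_pos: [0.4212, 0.1838, 0.0344]
tool_rot: [0.391, 0.92, 0.0, 0.0]
force: [-0.3, -1.4, -0.4]
finger_gap: 0.702
gripper_force: 0.0
```

Call:
move_arm(
  targets=[
    {"dx": 0.01, "dy": 0.09, "dz": -0.26, "rx": 0, "ry": 0, "rz": 0},
    {"dx": 0, "dy": 0, "dz": 0, "rx": 0, "ry": 0, "rz": 0},
    {"dx": 0, "dy": 0, "dz": 0, "rx": 0, "ry": 0, "rz": 0},
    {"dx": 0, "dy": 0, "dz": 0, "rx": 0, "ry": 0, "rz": 0},
    {"dx": 0, "dy": 0, "dz": 0, "rx": 0, "ry": 0, "rz": 0},
    {"dx": 0, "dy": 0, "dz": 0, "rx": 0, "ry": 0, "rz": 0},
    {"dx": 0, "dy": 0, "dz": 0, "rx": 0, "ry": 0, "rz": 0},
    {"dx": 0, "dy": 0, "dz": 0, "rx": 0, "ry": 0, "rz": 0},
    {"dx": 0, "dy": 0, "dz": 0, "rx": 0, "ry": 0, "rz": 0},
    {"dx": 0, "dy": 0, "dz": 0, "rx": 0, "ry": 0, "rz": 0},
  ],
  claw=0,
  newtons=60,
)

```text
t: 25.3
tcp_pos: [0.4212, 0.1859, 0.0276]
tool_rot: [0.391, 0.92, -0.0, -0.0]
force: [0.8, 0.3, -2.2]
finger_gap: 0.289
gripper_force: 58.9
```

Call:
move_arm(
  targets=[
    {"dx": 0, "dy": 0, "dz": 0.7, "rx": 0, "ry": 0, "rz": 0},
    {"dx": 0, "dy": 0, "dz": 1, "rx": 0, "ry": 0, "rz": 0},
    {"dx": -0.5, "dy": -1, "dz": 1, "rx": 0, "ry": 0, "rz": 0},
    {"dx": -0.5, "dy": -1, "dz": 1, "rx": 0, "ry": 0, "rz": 0},
    {"dx": 0, "dy": -1, "dz": 0, "rx": 0, "ry": 0, "rz": 0},
    {"dx": 0, "dy": -1, "dz": 0, "rx": 0, "ry": 0, "rz": 0},
    {"dx": 0, "dy": -1, "dz": 0, "rx": 0, "ry": 0, "rz": 0},
    {"dx": 0, "dy": -1, "dz": 0, "rx": 0, "ry": 0, "rz": 0},
    {"dx": 0, "dy": -1, "dz": 0, "rx": 0, "ry": 0, "rz": 0},
    {"dx": 0, "dy": -1, "dz": 0, "rx": 0, "ry": 0, "rz": 0},
  ],
)

```text
t: 26.55
tcp_pos: [0.396, -0.0148, 0.1201]
tool_rot: [0.391, 0.92, -0.0, 0.0]
force: [-0.1, -0.6, -0.9]
finger_gap: 0.288
gripper_force: 59.1
```

Call:
move_arm(
  targets=[
    {"dx": 0, "dy": -1, "dz": 0, "rx": 0, "ry": 0, "rz": 0},
    {"dx": 0, "dy": -1, "dz": 0, "rx": 0, "ry": 0, "rz": 0},
    {"dx": 0, "dy": -1, "dz": 0, "rx": 0, "ry": 0, "rz": 0},
    {"dx": 0, "dy": -1, "dz": 0, "rx": 0, "ry": 0, "rz": 0},
    {"dx": 0, "dy": -1, "dz": 0, "rx": 0, "ry": 0, "rz": 0},
    {"dx": 0, "dy": -1, "dz": 0, "rx": 0, "ry": 0, "rz": 0},
    {"dx": 1, "dy": -1, "dz": 0, "rx": 0, "ry": 0, "rz": -0.1},
    {"dx": 1, "dy": -1, "dz": 0, "rx": 0, "ry": 0, "rz": -0.1},
    {"dx": 1, "dy": -1, "dz": 0, "rx": 0, "ry": 0, "rz": 0},
    {"dx": 1, "dy": -1, "dz": 0, "rx": 0, "ry": 0, "rz": 0},
  ],
)

```text
t: 27.8
tcp_pos: [0.4965, -0.2645, 0.1198]
tool_rot: [0.439, 0.899, 0.0, -0.0]
force: [0.1, 0.4, -0.9]
finger_gap: 0.289
gripper_force: 59.2
```

Call:
move_arm(
  targets=[
    {"dx": 0.9, "dy": -0.9, "dz": 0, "rx": 0, "ry": 0, "rz": 0},
    {"dx": 0.8, "dy": -0.8, "dz": 0, "rx": 0, "ry": 0, "rz": 0},
    {"dx": 0.2, "dy": -0.22, "dz": 0, "rx": 0, "ry": 0, "rz": 0},
    {"dx": 0, "dy": 0, "dz": -0.5, "rx": 0, "ry": 0, "rz": 0},
    {"dx": 0, "dy": 0, "dz": -0.6, "rx": 0, "ry": 0, "rz": 0},
    {"dx": 0, "dy": 0, "dz": -0.6, "rx": 0, "ry": 0, "rz": 0},
    {"dx": 0, "dy": 0, "dz": 0, "rx": 0, "ry": 0, "rz": 0},
    {"dx": 0, "dy": 0, "dz": 0, "rx": 0, "ry": 0, "rz": 0},
    {"dx": 0, "dy": 0, "dz": 0, "rx": 0, "ry": 0, "rz": 0},
    {"dx": 0, "dy": 0, "dz": 0, "rx": 0, "ry": 0, "rz": 0},
  ],
)

```text
t: 29.05
tcp_pos: [0.544, -0.3123, 0.0781]
tool_rot: [0.439, 0.899, -0.0, 0.001]
force: [0.5, -0.2, -0.9]
finger_gap: 0.289
gripper_force: 59.1
```

Call:
move_arm(
  targets=[
    {"dx": 0, "dy": 0, "dz": -0.4, "rx": 0, "ry": 0, "rz": 0},
    {"dx": 0, "dy": 0, "dz": -0.4, "rx": 0, "ry": 0, "rz": 0},
    {"dx": 0, "dy": 0, "dz": -0.3, "rx": 0, "ry": 0, "rz": 0},
    {"dx": 0, "dy": 0, "dz": -0.2, "rx": 0, "ry": 0, "rz": 0},
    {"dx": 0, "dy": 0, "dz": -0.15, "rx": 0, "ry": 0, "rz": 0},
    {"dx": 0, "dy": 0, "dz": -0.1, "rx": 0, "ry": 0, "rz": 0},
    {"dx": 0, "dy": 0, "dz": 0, "rx": 0, "ry": 0, "rz": 0},
    {"dx": 0, "dy": 0, "dz": 0, "rx": 0, "ry": 0, "rz": 0},
    {"dx": 0, "dy": 0, "dz": 0, "rx": 0, "ry": 0, "rz": 0},
    {"dx": 0, "dy": 0, "dz": 0, "rx": 0, "ry": 0, "rz": 0},
  ],
)

```text
t: 30.3
tcp_pos: [0.5436, -0.3121, 0.0389]
tool_rot: [0.439, 0.899, -0.0, -0.0]
force: [-1.7, -1.0, -2.2]
finger_gap: 0.29
gripper_force: 59.0
```

Again in the slots; press home.

Call:
move_arm(
  targets=[
    {"dx": 0, "dy": 0, "dz": -0.08, "rx": 0, "ry": 0, "rz": 0},
    {"dx": 0, "dy": 0, "dz": -0.08, "rx": 0, "ry": 0, "rz": 0.02},
    {"dx": 0, "dy": 0, "dz": -0.08, "rx": 0, "ry": 0, "rz": 0},
    {"dx": 0, "dy": 0, "dz": -0.05, "rx": 0, "ry": 0, "rz": -0.02},
    {"dx": 0, "dy": 0, "dz": 0, "rx": 0, "ry": 0, "rz": 0},
    {"dx": 0, "dy": 0, "dz": 0, "rx": 0, "ry": 0, "rz": 0},
    {"dx": 0, "dy": 0, "dz": 0, "rx": 0, "ry": 0, "rz": 0},
    {"dx": 0, "dy": 0, "dz": 0, "rx": 0, "ry": 0, "rz": 0},
    {"dx": 0, "dy": 0, "dz": 0, "rx": 0, "ry": 0, "rz": 0},
    {"dx": 0, "dy": 0, "dz": 0, "rx": 0, "ry": 0, "rz": 0},
  ],
)

```text
t: 31.55
tcp_pos: [0.5438, -0.3123, 0.0324]
tool_rot: [0.439, 0.899, -0.0, 0.0]
force: [-3.1, -1.2, 5.2]
finger_gap: 0.286
gripper_force: 59.9
```

Call:
move_arm(
  targets=[
    {"dx": 0, "dy": 0, "dz": 0, "rx": 0, "ry": 0, "rz": 0},
    {"dx": 0, "dy": 0, "dz": 0, "rx": 0, "ry": 0, "rz": 0},
    {"dx": 0, "dy": 0, "dz": 0, "rx": 0, "ry": 0, "rz": 0},
    {"dx": 0, "dy": 0, "dz": 0, "rx": 0, "ry": 0, "rz": 0},
    {"dx": 0, "dy": 0, "dz": 0.5, "rx": 0, "ry": 0, "rz": 0},
    {"dx": 0, "dy": 0, "dz": 1, "rx": 0, "ry": 0, "rz": 0},
    {"dx": 0, "dy": 0, "dz": 1, "rx": 0, "ry": 0, "rz": 0},
    {"dx": 0, "dy": 0, "dz": 1, "rx": 0, "ry": 0, "rz": -0.1},
    {"dx": 0, "dy": 0, "dz": 0.4, "rx": 0, "ry": 0, "rz": -0.3},
    {"dx": 0, "dy": -0.5, "dz": 0, "rx": 0, "ry": 0, "rz": -0.3},
  ],
  claw=55,
)

```text
t: 32.8
tcp_pos: [0.5445, -0.3244, 0.1314]
tool_rot: [0.597, 0.802, 0.0, 0.001]
force: [-0.3, 0.1, -0.2]
finger_gap: 0.554
gripper_force: 0.0
```

Call:
move_arm(
  targets=[
    {"dx": 0, "dy": -1, "dz": 0, "rx": 0, "ry": 0, "rz": -0.3},
    {"dx": 0, "dy": -1, "dz": 0, "rx": 0, "ry": 0, "rz": -0.3},
    {"dx": -0.05, "dy": -1, "dz": 0, "rx": 0, "ry": 0, "rz": 0},
    {"dx": -0.05, "dy": -1, "dz": 0, "rx": 0, "ry": 0, "rz": 0},
    {"dx": -0.05, "dy": -1, "dz": 0, "rx": 0, "ry": 0, "rz": 0},
    {"dx": -0.04, "dy": -0.3, "dz": 0, "rx": 0, "ry": 0, "rz": 0},
    {"dx": 0, "dy": 0, "dz": 0, "rx": 0, "ry": 0, "rz": 0},
    {"dx": 0, "dy": 0, "dz": 0, "rx": 0, "ry": 0, "rz": 0},
    {"dx": 0, "dy": 0, "dz": 0, "rx": 0, "ry": 0, "rz": 0},
    {"dx": 0, "dy": 0, "dz": 0, "rx": 0, "ry": 0, "rz": 0},
  ],
  claw=45,
)

```text
t: 34.05
tcp_pos: [0.5392, -0.4564, 0.1291]
tool_rot: [0.713, 0.701, 0.0, -0.0]
force: [-0.7, -0.2, 0.4]
finger_gap: 0.45
gripper_force: 0.0
```

Run:
```python
from h import *
t=cv2.cvtColor(snap('top','t3.png'),cv2.COLOR_RGB2BGR);s=cv2.cvtColor(snap('side','s3.png'),cv2.COLOR_RGB2BGR)
z=lambda im,x,y,w,h,k:cv2.resize(im[y:y+h,x:x+w],None,fx=k,fy=k,interpolation=cv2.INTER_CUBIC)
a=z(t,323,185,110,62,4);b=z(s,235,255,90,62,4);c=z(t,100,80,400,240,2)[:348]
r=np.hstack([a,b]);cv2.imwrite('pics/z4.png',np.vstack([r,cv2.resize(t[80:300,90:490],(800,340))[:352]]))
```

```text
(no output)
```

View pics/z4.png

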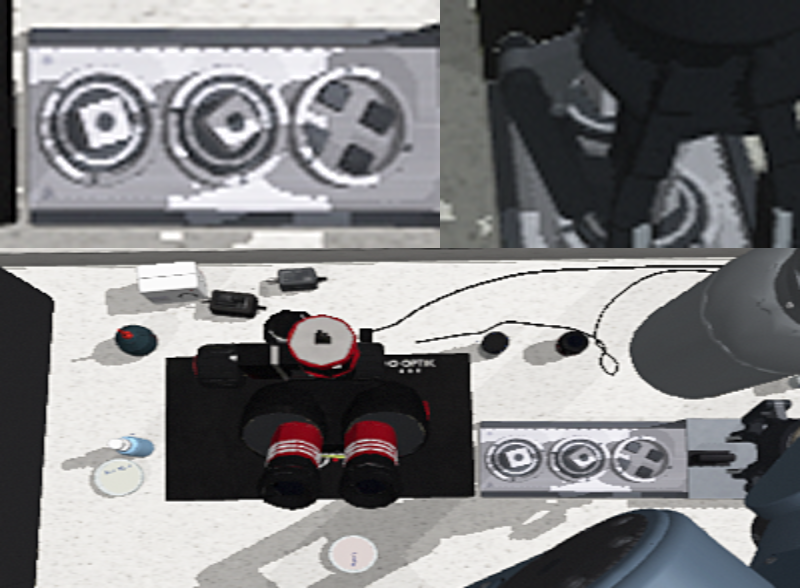

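Both cartridges sit flush in rings 1 and 2. No other cartridge is visible, and the bystanders are where they were. Now I'll close the cover.

Call:
move_arm(
  targets=[
    {"dx": 0, "dy": 0, "dz": -0.5, "rx": 0, "ry": 0, "rz": 0},
    {"dx": 0, "dy": 0, "dz": -0.7, "rx": 0, "ry": 0, "rz": 0},
    {"dx": 0, "dy": 0, "dz": -0.6, "rx": 0, "ry": 0, "rz": 0},
    {"dx": 0, "dy": 0, "dz": -0.4, "rx": 0, "ry": 0, "rz": 0},
    {"dx": 0, "dy": 0, "dz": -0.2, "rx": 0, "ry": 0, "rz": 0},
    {"dx": 0, "dy": 0, "dz": 0, "rx": 0, "ry": 0, "rz": 0},
    {"dx": 0, "dy": 0, "dz": 0, "rx": 0, "ry": 0, "rz": 0},
    {"dx": 0, "dy": 0, "dz": 0, "rx": 0, "ry": 0, "rz": 0},
    {"dx": 0, "dy": 0, "dz": 0, "rx": 0, "ry": 0, "rz": 0},
    {"dx": 0, "dy": 0, "dz": 0, "rx": 0, "ry": 0, "rz": 0},
  ],
)

```text
t: 35.4
tcp_pos: [0.539, -0.4571, 0.0693]
tool_rot: [0.714, 0.701, -0.0, 0.0]
force: [-0.2, 0.2, 0.0]
finger_gap: 0.449
gripper_force: 0.0
```

Call:
move_arm(
  targets=[
    {"dx": 0, "dy": 0, "dz": 0, "rx": 0, "ry": 0, "rz": 0},
    {"dx": 0, "dy": 0, "dz": 0, "rx": 0, "ry": 0, "rz": 0},
    {"dx": 0, "dy": 0, "dz": 0, "rx": 0, "ry": 0, "rz": 0},
    {"dx": 0, "dy": 0, "dz": 0, "rx": 0, "ry": 0, "rz": 0},
    {"dx": 0, "dy": 0, "dz": 0, "rx": 0, "ry": 0, "rz": 0},
    {"dx": 0, "dy": 0.3, "dz": 0, "rx": 0, "ry": 0, "rz": 0},
    {"dx": 0.01, "dy": 0.5, "dz": 0, "rx": 0, "ry": 0, "rz": 0},
    {"dx": 0.01, "dy": 0.5, "dz": 0, "rx": 0, "ry": 0, "rz": 0},
    {"dx": 0.01, "dy": 0.5, "dz": 0, "rx": 0, "ry": 0, "rz": 0},
    {"dx": 0.01, "dy": 0.5, "dz": 0, "rx": 0, "ry": 0, "rz": 0},
  ],
  claw=0,
  newtons=40,
)

```text
t: 36.65
tcp_pos: [0.5402, -0.3986, 0.0692]
tool_rot: [0.713, 0.701, 0.0, 0.0]
force: [1.1, -2.9, 0.8]
finger_gap: 0.124
gripper_force: 41.9
```

Call:
move_arm(
  targets=[
    {"dx": 0.01, "dy": 0.6, "dz": 0, "rx": 0, "ry": 0, "rz": 0},
    {"dx": 0.01, "dy": 0.6, "dz": 0, "rx": 0, "ry": 0, "rz": 0},
    {"dx": 0.01, "dy": 0.6, "dz": 0, "rx": 0, "ry": 0, "rz": 0},
    {"dx": 0.01, "dy": 0.6, "dz": 0, "rx": 0, "ry": 0, "rz": 0},
    {"dx": 0.01, "dy": 0.6, "dz": 0, "rx": 0, "ry": 0, "rz": 0},
    {"dx": 0.01, "dy": 0.6, "dz": 0, "rx": 0, "ry": 0, "rz": 0},
    {"dx": 0.01, "dy": 0.6, "dz": 0, "rx": 0, "ry": 0, "rz": 0},
    {"dx": 0.01, "dy": 0.6, "dz": 0, "rx": 0, "ry": 0, "rz": 0},
    {"dx": 0.01, "dy": 0.6, "dz": 0, "rx": 0, "ry": 0, "rz": 0},
    {"dx": 0.01, "dy": 0.6, "dz": 0, "rx": 0, "ry": 0, "rz": 0},
  ],
)

```text
t: 37.9
tcp_pos: [0.5434, -0.2491, 0.0692]
tool_rot: [0.714, 0.701, 0.0, 0.001]
force: [5.0, -2.0, -2.3]
finger_gap: 0.128
gripper_force: 41.7
```

Call:
move_arm(
  targets=[
    {"dx": 0.01, "dy": 0.4, "dz": 0, "rx": 0, "ry": 0, "rz": 0},
    {"dx": 0.01, "dy": 0.3, "dz": 0, "rx": 0, "ry": 0, "rz": 0},
    {"dx": 0, "dy": 0.2, "dz": 0, "rx": 0, "ry": 0, "rz": 0},
    {"dx": 0, "dy": 0.15, "dz": 0, "rx": 0, "ry": 0, "rz": 0},
    {"dx": 0, "dy": 0.1, "dz": 0, "rx": 0, "ry": 0, "rz": 0},
    {"dx": 0, "dy": 0.1, "dz": 0, "rx": 0, "ry": 0, "rz": 0},
    {"dx": 0, "dy": 0.1, "dz": 0, "rx": 0, "ry": 0, "rz": 0},
    {"dx": 0, "dy": 0.1, "dz": 0, "rx": 0, "ry": 0, "rz": 0},
    {"dx": 0, "dy": 0, "dz": 0, "rx": 0, "ry": 0, "rz": 0},
    {"dx": 0, "dy": 0, "dz": 0, "rx": 0, "ry": 0, "rz": 0},
  ],
)

```text
t: 39.15
tcp_pos: [0.5442, -0.217, 0.0692]
tool_rot: [0.713, 0.701, -0.001, 0.003]
force: [3.7, -13.5, -2.8]
finger_gap: 0.126
gripper_force: 41.3
```

Call:
move_arm(
  targets=[
    {"dx": 0, "dy": 0, "dz": 0, "rx": 0, "ry": 0, "rz": 0},
    {"dx": 0, "dy": 0, "dz": 0, "rx": 0, "ry": 0, "rz": 0},
    {"dx": 0, "dy": 0, "dz": 0, "rx": 0, "ry": 0, "rz": 0},
    {"dx": 0, "dy": 0, "dz": 0, "rx": 0, "ry": 0, "rz": 0},
    {"dx": 0, "dy": 0, "dz": 0.3, "rx": 0, "ry": 0, "rz": 0},
    {"dx": 0, "dy": 0, "dz": 1, "rx": 0, "ry": 0, "rz": 0},
    {"dx": 0, "dy": 0, "dz": 1, "rx": 0, "ry": 0, "rz": 0},
    {"dx": -1, "dy": -1, "dz": 1, "rx": 0, "ry": 0, "rz": 0},
    {"dx": -1, "dy": -1, "dz": 0.5, "rx": 0, "ry": 0, "rz": 0},
    {"dx": -1, "dy": -1, "dz": 0, "rx": 0, "ry": 0, "rz": 0},
  ],
  claw=45,
)

```text
t: 40.4
tcp_pos: [0.468, -0.2895, 0.1661]
tool_rot: [0.713, 0.701, 0.0, 0.002]
force: [-0.7, -1.5, 0.2]
finger_gap: 0.453
gripper_force: 0.0
```

Call:
move_arm(
  targets=[
    {"dx": -1, "dy": -1, "dz": 0, "rx": 0, "ry": 0, "rz": 0},
    {"dx": -1, "dy": -1, "dz": 0, "rx": 0, "ry": 0, "rz": 0},
    {"dx": -0.5, "dy": -1, "dz": 0, "rx": 0, "ry": 0, "rz": 0},
    {"dx": -0.5, "dy": -1, "dz": 0, "rx": 0, "ry": 0, "rz": 0},
    {"dx": 0, "dy": -1, "dz": 0, "rx": 0, "ry": 0, "rz": 0},
    {"dx": 0, "dy": -1, "dz": 0, "rx": 0, "ry": 0, "rz": 0},
    {"dx": 0, "dy": 0, "dz": 0, "rx": 0, "ry": 0, "rz": 0},
    {"dx": 0, "dy": 0, "dz": 0, "rx": 0, "ry": 0, "rz": 0},
    {"dx": 0, "dy": 0, "dz": 0, "rx": 0, "ry": 0, "rz": 0},
    {"dx": 0, "dy": 0, "dz": 0, "rx": 0, "ry": 0, "rz": 0},
  ],
)

```text
t: 41.65
tcp_pos: [0.3931, -0.4374, 0.1642]
tool_rot: [0.713, 0.701, 0.0, -0.0]
force: [0.4, 0.5, -0.1]
finger_gap: 0.451
gripper_force: 0.0
```

Run:
```python
from h import *
snap('top','t4.png')
```

```text
(no output)
```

View pics/t4.png

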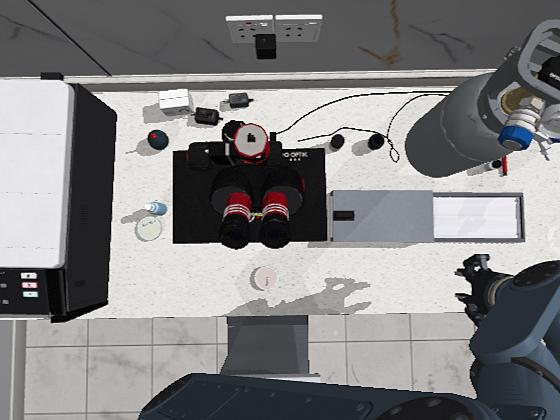

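The cover is fully shut (left edge at column 332, grip at (344,215)). Both cartridges are inside and the other things have not moved.

```bash
python3 -c "
from station import order;print(order.sign_off())"
```

```text
the job is handed in; nothing more can be done
None
```

I opened the cover to its stop, seated both loose cartridges flush in rings 1 and 2, slid the cover fully shut over them, left the other things where they were, and handed the job in at about 42 s.

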